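# Bolt the peg tray to the shelf rail

### The job

Fasten the wooden peg tray to the slotted rail with the T-bolt: take the bolt from its block by the knob, lower its long head lengthwise into the open part of the slot, and slide it along into the notch of the tray's steel lug, gently pushing the tray on until it is felt to press home on the stop at the rail's end. Then turn the knob clockwise, so that the head first turns square across the slot under its lips and the knob then tightens the sleeve on the lug: firmly, but without forcing it. Let go, and leave the caddy, jar and scoop alone.

Things in the scene. Friction and masses are not known exactly. Their poses are not given: they have to be found in the camera images.
- rail: Aluminium T-slot rail fixed on the shelf, 80 (x) x 260 (y) x 24 high; origin: centre of its underside, z up. The slot runs along y at x = 0, whole length: mouth 22 wide between lips at 16 to 24 mm above the underside; below, a channel 35 wide from its floor at 6 mm up to 16 mm. The -y part is free for the bolt, the tray lies on the +y part.
- stop: Steel end stop fixed across the rail's +y end, 80 x 12 x 20 high, on top of the rail; its face towards the tray is at rail y = +118 mm. Origin at the centre of its underside.
- tray: Loose wooden tray (0.5 to 0.85 kg), 90 (x) x 120 (y) x 16 high, four upright pegs to 45 mm; origin: centre of its underside, which lies on the rail's top; axes as the rail's. A key in the slot lets it only slide along it, under 2 to 7 N. Starts 5 to 15 mm short of the stop; home, its origin is at rail y = +58 mm.
- notch (a point): Seat in the notched steel lug that reaches 30 mm out from the tray's -y end over the slot (40 wide, 5 thick, top 29 mm above the rail's underside). Notch 15 wide, 18 deep, open to -y. The point: where the bolt's axis is, at the lug's top, when the shank touches the notch's bottom (tray x = 0, y = -78 mm).
- block: Fixed wooden parking block 60 x 50 x 18 high with a pocket 38 x 24, 10 deep, in which the bolt stands; origin at the centre of its underside.
- bolt: Loose steel T-bolt, 71 mm tall with its knob, 0.17 kg, upright in the block. Origin: centre of the head's underside, z up the shank (12 diameter). Head 34 (x) x 20 (y) x 8 high, Z-shaped from above.
- sleeve: Aluminium clamping sleeve round the bolt's shank under the knob, 20 diameter, with a flange 30 diameter x 4 thick at its lower end; origin: centre of its lower face, 25 to 28 mm above the bolt's origin at the start. It only slides along the shank, driven down by the knob.
- foot (a point): Centre of the underside of the bolt's head (bolt's origin). The head passes the slot's mouth with its x along the slot and stands on the channel floor with 2 mm free under the lips. There it turns about 90 degrees, clockwise from above only, until its corners stop on the channel's walls about 3 degrees past, springing some degrees further under load square.
- knob: Square black knob 30 x 30 x 24 high on the bolt's top, flats facing its x and y; origin: centre of its underside, 47 mm above the bolt's. It turns on the bolt against 0.1 Nm of friction, so the bolt turns with it until the head is stopped; then each radian clockwise drives the sleeve 6 mm down. The knob keeps its place on the shank.
- knob_mid (a point): Centre of the knob, 59 mm above the bolt's origin: where to grip, across two flats. After some 0.6 to 1.2 rad on the stopped bolt the sleeve is on the lug and the bolt lifted 2 mm, head on the lips (let it rise); then the torque rises: while turning 0.25 to 0.4 Nm is firm, above 0.5 forced; at rest after a step it may read 0.2 Nm less. The thread holds when let go.
- caddy: Bystander: grey lidded caddy 170 x 210 x 185 high, origin at the centre of its underside.
- jar: Bystander: glass jar, 68 diameter x 90 high, origin at the centre of its underside.
- scoop: Bystander: aluminium scoop 175 long lying on the shelf, origin under the rear of its bowl.
Not all that is in view belongs to the job. Of the things like the tray, leave any that is pink; of the rest the larger one is meant.

How it is judged (in metres and radians):
On the way, in this order (a step that is already met when the one before it is completed fails the run):
1. the bolt's head stands in the slot, lengthwise, in the open part (z of foot in the frame of rail between 0.003 and 0.0105 m and x of foot in the frame of rail between -0.004 and 0.004 m and angle between bolt's own z axis and vertical below 0.12 rad and angle between the x axis of bolt and the y axis of rail, either way round below 0.2 rad), for 0.1 s.
2. the bolt's shank is seated in the notch and the tray is pressed home on the stop (z of foot in the frame of rail between 0.003 and 0.0105 m and x of foot in the frame of rail between -0.004 and 0.004 m and angle between bolt's own z axis and vertical below 0.12 rad and y of tray in the frame of rail between 0.056 and 0.061 m and horizontal distance between foot and notch below 0.004 m and contact force between tray and stop above 4 N), for 0.1 s.
3. the head is turned square across the slot under the lips (z of foot in the frame of rail between 0.003 and 0.0105 m and x of foot in the frame of rail between -0.004 and 0.004 m and angle between bolt's own z axis and vertical below 0.12 rad and y of tray in the frame of rail between 0.056 and 0.061 m and horizontal distance between foot and notch below 0.004 m and angle between the x axis of bolt and the x axis of rail, either way round below 0.3 rad), for 0.1 s.
4. the knob is tight: the sleeve presses on the lug (all of step 3 and contact force between sleeve and tray above 8 N), for 0.1 s.
At the end, for the whole second after the job is handed in: The bolt is upright (7 degrees) in the slot, head under the lips and square across within 17 degrees, axis within 4 mm of the notch's seat; the tray is within 2 mm of home at the stop; the sleeve clamps the lug with over 8 N; all is at rest and let go (all of step 4 and linear speed of each of bolt, tray below 0.02 m/s and contact force between the fingers and bolt below 0.1 N); the robot touches nothing.
It fails at once if the tray is rammed against the stop with more than 25 N (contact force between tray and stop above 25 N).
It fails at once if the bolt is pressed or tightened against the rail with more than 120 N, or the lug is clamped with more than 80 N (contact force between bolt and rail above 120 N or contact force between sleeve and tray above 80 N).
It fails at once if the caddy is moved by more than 20 mm (distance of caddy from where it was at the start of the episode above 0.02 m).
It fails at once if the jar is moved by more than 20 mm (distance of jar from where it was at the start of the episode above 0.02 m).
It fails at once if the scoop is moved by more than 20 mm (distance of scoop from where it was at the start of the episode above 0.02 m).
It also fails if it takes over 64 s, if anything falls off the work surface, if the arm or the gripper's body presses on something with over 40 N, if the wrist force passes 120 N, or if a joint passes its speed limit or range.

### The arm

A 6-joint arm with a two-finger parallel gripper is mounted at the origin on the work surface. World frame = base frame: x ahead of the robot, y to its left, z up, the work surface at z = 0. Lengths are in m, angles in degrees, forces in N, time in s.
With the tool pointing down it reaches from about 0.3 to 0.75 m from the base axis. Payload 8.5 kg.
Tool frame: the origin (TCP) lies on the centre line of the jaws, within the pads' length; the fingertips stand 11 mm ahead of it and the grasp point (between the pads) lies 8 mm behind it; x points along the fingers, y is the direction in which the jaws open and shut, and the axes are right-handed (so a half turn about x gives the same grasp; the last joint's range is limited). The gripper opens to 85 mm and grips with 20 to 120 N. Pads are 22 mm wide; open, the fingers measure 114 mm over their backs; the gripper's body (76 mm by 85 mm) begins 54 mm behind the grasp point. The pads swing forward as they close: fully open they stand 13 mm farther back than shut.
Start: joints at [-80.403, 21.807, 74.336, -0, 83.858, -12.336], TCP at [0.205, -0.51, 0.242] pointing down, gripper open.
Joint ranges: [-178.18, 178.18], [-50.72, 133.34], [12.68, 142.11], [-81.47, 261.47], [9.98, 163.14], [-165.26, 165.26]. Speed limits (degrees/s): [136.94, 136.94, 180, 180, 180, 180].

### API

Orientations are given as a 3x3 rotation matrix whose columns are the frame's x, y, z axes.
In Python, from rig import env gives the robot as it stands.
- The arm moves only by the tool carry_out, never from a script. Its argument "motion" is a list that holds one entry, the list of rows, each a list of 7 numbers: the shift along the tool's x, y, z in cm, then the turn, a rotation vector about the tool's x, y, z in rad, then the finger opening in cm, from 0 to 8.54. A call has 1 to 5 rows; each row is the pose to reach, as a shift and turn from the pose commanded when the call began, along the tool's axes at that moment; what a row does not reach only later rows make up. A row lasts 1/12 s, in which the tool goes at most 41.7 mm and 7.16 degrees, less where a joint would pass 70% of its speed; a pose out of reach is approached as far as the arm can. A call with a gripper value outside its range is refused whole. The fingers move at their own pace and stop on an object; "grip_force" is the grip in N (left out, the last holds). Time passes only in rows, so rows that repeat a pose let the fingers close. It gives the time, the measured TCP pose, the force and the opening at its end, in the units of the state.
- env.observe(): the state, without advancing time (a new reading comes with each control period).
- env.get_image(name): name is "scene" or "top"; returns a dict with "image" (400x640x3 uint8, red, green, blue), "fov_y" (degrees; the focal length in pixels is half the picture's height over the tangent of half this angle, whatever the lens; pixels are square), "cx", "cy" (the principal point, pixels), "R" (3x3) and "t" (3): a world point X has camera coordinates R X + t. Camera axes: x right, y down, z forward; pixel columns grow to the right and rows downward; lengths in m; the calibration is good to about 2 mm. A picture is of the moment at which its call begins. There is no depth.
- env.close_job(): hands the job in, once; it reports no verdict.
The state is a dict: "time_s": time; "q": joint angles; "qvel": joint speeds; "joint_efforts": joint torques, N m; "position": TCP position; "tool_rot": TCP orientation; "ft_force": force on the tool from outside, world axes, zero at the start; "wrist_torque": the same for the moment, N m; "grip_width": finger opening in m.
Only numpy, scipy, OpenCV 4.12 (cv2) and the standard library are available. Lean on these libraries where they do the work, as an engineer would, in place of code of your own. Each camera call takes 0.05 s, during which the arm holds its last target. There are 200 camera calls.

## Working session

There is one attempt and no reset: what is moved stays moved. The work goes in short steps, Python scripts to look and compute and a tool call to move; the robot and the scene stay as the last step left them, time stands still between calls to the robot, and variables do not carry over. Pictures are saved under pics/ and viewed, on a budget of 10 in all, crops included, one or two more only if the job needs it, and the job is handed in when it is done.

Besides the shell and the picture viewer there is one more tool, called by a JSON object that holds its "name" and its "arguments". carry_out: Moves the arm, as the interface text tells. Its arguments: {"type":"object","properties":{"motion":{"type":"array","items":{"type":"array","items":{"type":"array","items":{"type":"number"}}}},"grip_force":{"type":"number"}},"required":["motion"]}

```bash
ls; mkdir -p pics; python3 - <<'E'
from rig import env
import cv2,pickle
s=env.observe();print(s)
for n in("scene","top"):
    d=env.get_image(n);cv2.imwrite(f"pics/{n}0.png",d["image"][:,:,::-1]);pickle.dump(d,open(f"{n}0.pkl","wb"))
    print(n,{k:v for k,v in d.items() if k!="image"})
E
```

```text
pics
{'time_s': 0.0, 'q': array([-8.04033077e+01,  2.18432008e+01,  7.43859643e+01, -8.05945499e-05,
        8.38576968e+01, -1.23371537e+01]), 'qvel': array([ 0.04557051, -0.08312944, -0.04588678,  0.07013376,  0.11524767,
        0.00032976]), 'joint_efforts': array([-1.89967868e-03, -4.48467278e+01, -2.31280178e+01, -3.06834736e-04,
        4.68593702e-03,  2.73862315e-05]), 'position': array([ 0.20538236, -0.50991292,  0.24168392]), 'tool_rot': array([[-2.54118685e-04,  3.73535766e-01, -9.27615743e-01],
       [ 1.49457842e-03, -9.27614595e-01, -3.73535714e-01],
       [-9.99998851e-01, -1.48131688e-03, -3.22554296e-04]]), 'ft_force': array([ 0.9956989 , -0.46824746, -0.05935894]), 'wrist_torque': array([ 0.00744164,  0.00471139, -0.04225841]), 'grip_width': 0.0852704584526642}
scene {'fov_y': 46.77043415216775, 'cx': 326.1874856471647, 'cy': 203.24001696255988, 'R': array([[ 0.1168476 ,  0.99286647,  0.02372375],
       [ 0.60879808, -0.05273375, -0.79157062],
       [-0.78467288,  0.1069361 , -0.61061701]]), 't': array([-0.09762442, -0.26186477,  1.76532291])}
top {'fov_y': 45.74205191074824, 'cx': 318.8940555342666, 'cy': 205.57473748269163, 'R': array([[ 0.00523866, -0.99986163, -0.01578846],
       [-0.99365977, -0.00343167, -0.11237651],
       [ 0.11230678,  0.01627706, -0.99354026]]), 't': array([0.02165224, 0.55319437, 1.45350515])}
```

View pics/scene0.png

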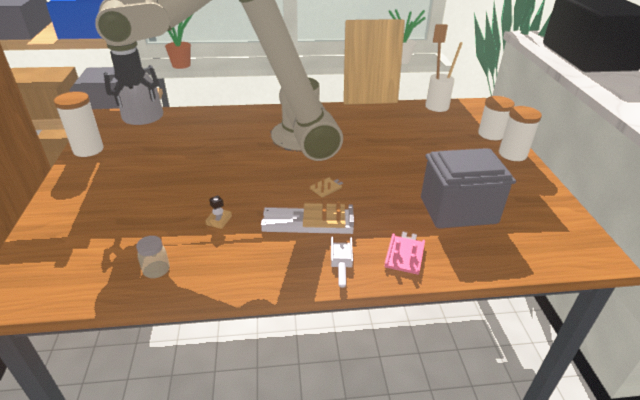

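View pics/top0.png

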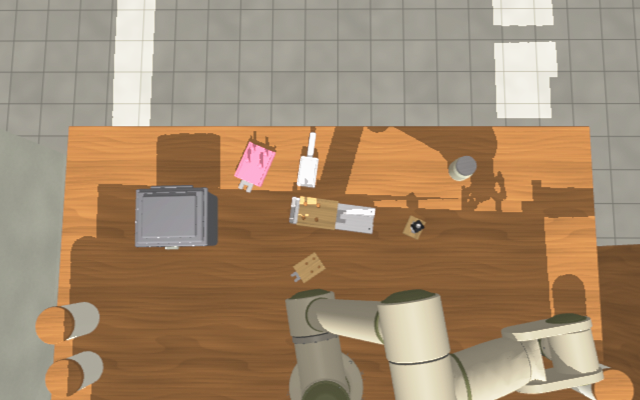

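Scene view: the bolt's knob is at about (216,202) and the rail with its tray at about (308,220). In the top view they are at (417,227) and (333,215). The pink tray and the small tray are decoys. I'll enlarge both.

```bash
python3 - <<'E'
import cv2,pickle,numpy as np
a=pickle.load(open("top0.pkl","rb"))["image"][190:242,280:440,::-1]
b=pickle.load(open("scene0.pkl","rb"))["image"][190:242,200:360,::-1]
o=np.vstack([cv2.resize(x,None,fx=5,fy=5,interpolation=cv2.INTER_CUBIC) for x in(a,b)])
cv2.imwrite("pics/z0.png",o)
E
```

```text
(no output)
```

View pics/z0.png

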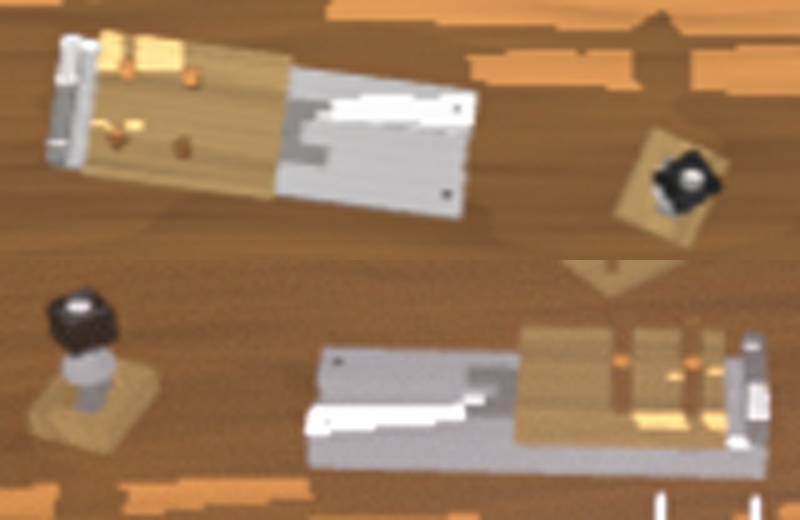

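```bash
cat >h.py <<'E'
import cv2,pickle,numpy as np
def load(n,i=0): return pickle.load(open(f"{n}{i}.pkl","rb"))
def ray(d,p):
    f=200/np.tan(np.radians(d["fov_y"]/2))
    v=d["R"].T@np.array([(p[0]-d["cx"])/f,(p[1]-d["cy"])/f,1.]);return -d["R"].T@d["t"],v/np.linalg.norm(v)
def plane(d,p,z): c,v=ray(d,p);return c+v*(z-c[2])/v[2]
def tri(d1,p1,d2,p2):
    c1,a=ray(d1,p1);c2,b=ray(d2,p2);s=np.linalg.lstsq(np.c_[a,-b],c2-c1,rcond=None)[0]
    x,y=c1+s[0]*a,c2+s[1]*b;return (x+y)/2,np.linalg.norm(x-y)
def proj(d,X):
    f=200/np.tan(np.radians(d["fov_y"]/2));c=d["R"]@X+d["t"];return c[:2]/c[2]*f+[d["cx"],d["cy"]]
E
python3 - <<'E'
from h import *
np.set_printoptions(precision=4,suppress=True)
T,S=load("top"),load("scene")
tz=lambda x,y:np.array([280+x/5-.4,190+y/5-.4]); sz=lambda x,y:np.array([200+x/5-.4,190+(y-260)/5-.4])
print("cams",-T["R"].T@T["t"],-S["R"].T@S["t"])
pts={"railA(+x,-y)":((477,92),(322,347)),"railB?(-x is far):":((463,217),(307,437))}
# scene: camera at +x looking back: near edge = +x
print("rail -y/+x corner",tri(T,tz(477,92),S,sz(307,437)),plane(T,tz(477,92),.024),plane(S,sz(307,437),.024))
print("rail -y/-x corner",tri(T,tz(463,217),S,sz(322,347)),plane(T,tz(463,217),.024),plane(S,sz(322,347),.024))
print("screw1",tri(T,tz(457,108),S,sz(322,418)),"screw2",tri(T,tz(446,194),S,sz(338,362)))
print("tray -y/-x top",plane(T,tz(275,197),.04),plane(S,sz(520,327),.04),"+x",plane(T,tz(292,56),.04),plane(S,sz(516,437),.04))
for n,d,(x0,y0,x1,y1) in(("top",T,(400,210,432,245)),("scene",S,(203,190,232,222))):
    im=d["image"][y0:y1,x0:x1];g=im.max(2)
    m=(g<70).astype(np.uint8);k,l,st,c=cv2.connectedComponentsWithStats(m);i=1+st[1:,4].argmax()
    h=cv2.convexHull(cv2.findContours((l==i).astype(np.uint8),0,1)[0][0]);M=cv2.moments(h)
    print(n,"knob",st[i],np.array([M["m10"]/M["m00"]+x0,M["m01"]/M["m00"]+y0]),cv2.minAreaRect(h))
    globals()["k"+n]=np.array([M["m10"]/M["m00"]+x0,M["m01"]/M["m00"]+y0])
print("knob",tri(T,ktop,S,kscene))
# block top corners in the top zoom
for p in((655,128),(730,160),(690,247),(614,215)): print("blk",plane(T,tz(*p),.018))
for p in((158,372),(108,452),(30,412)): print("blkS",plane(S,sz(*p),.018))
E
```

```text
cams [ 0.3863 -0.0001  1.5066] [ 1.556  -0.1057  0.873 ]
rail -y/+x corner (array([ 0.547 , -0.1521,  0.0224]), np.float64(0.00018948509785724374)) [ 0.5469 -0.152   0.024 ] [ 0.5489 -0.1519  0.024 ]
rail -y/-x corner (array([ 0.4683, -0.1426,  0.0248]), np.float64(3.113372865476365e-05)) [ 0.4684 -0.1427  0.024 ] [ 0.4673 -0.1426  0.024 ]
screw1 (array([ 0.5364, -0.1412,  0.0266]), np.float64(0.004044402563924874)) screw2 (array([ 0.4826, -0.1328,  0.0241]), np.float64(0.0012770760083679956))
tray -y/-x top [ 0.4793 -0.0251  0.04  ] [ 0.4787 -0.026   0.04  ] +x [ 0.5673 -0.0355  0.04  ] [ 0.5782 -0.036   0.04  ]
top knob [11 11 13 11 63] [417.1441 225.9462] ((17.230770111083984, 15.846153259277344), (8.875203132629395, 9.429903030395508), 56.30992889404297)
scene knob [ 7  7 13 11 77] [215.898  202.0612] ((12.959999084472656, 12.220000267028809), (9.758074760437012, 12.0208158493042), 81.8698959350586)
knob (array([ 0.488 , -0.2753,  0.067 ]), np.float64(0.0010890809307919848))
blk [ 0.5252 -0.2642  0.018 ]
blk [ 0.5052 -0.3108  0.018 ]
blk [ 0.4506 -0.2847  0.018 ]
blk [ 0.4703 -0.2377  0.018 ]
blkS [ 0.4751 -0.2385  0.018 ]
blkS [ 0.5449 -0.2631  0.018 ]
blkS [ 0.5056 -0.3094  0.018 ]
```

```bash
cat >>h.py <<'E'
def step(s,pos,phi,z_down=True):
    """tool-frame shift (cm) and rotvec from state s to TCP pos, jaw angle phi (deg), pointing down"""
    R=np.asarray(s["tool_rot"]);p=np.radians(phi)
    y=np.array([np.cos(p),np.sin(p),0]);x=np.array([0,0,-1.]);Rt=np.c_[x,y,np.cross(x,y)]
    return (R.T@(np.asarray(pos)-s["position"])*100).round(2),cv2.Rodrigues(R.T@Rt)[0].ravel().round(4)
E
python3 - <<'E'
from h import *
from rig import env
T,S=load("top"),load("scene")
def edge(d,cols,v0,slope,u0,z,hw=4):
    sat=cv2.cvtColor(d["image"],cv2.COLOR_RGB2HSV)[:,:,1].astype(float);P=[]
    for u in cols:
        c=v0+slope*(u-u0);vs=np.arange(int(c)-hw,int(c)+hw+1);g=np.abs(np.diff(sat[vs,u]));
        k=g.argmax();w=slice(max(k-1,0),k+2);P.append(plane(d,(u,(g[w]*(vs[:-1][w]+.5)).sum()/g[w].sum()),z)[:2])
    P=np.array(P);vx,vy,x0,y0=cv2.fitLine(P.astype(np.float32),cv2.DIST_HUBER,0,.002,.001).ravel()
    if vy<0:vx,vy=-vx,-vy
    r=(P-[x0,y0])@[vy,-vx]
    print("angle from y %.2f"%np.degrees(np.arctan2(vx,vy)),"x at y=-.1: %.4f"%(x0+vx/vy*(-.1-y0)),"res",np.abs(r).mean().round(4))
print("top lower/upper");edge(T,range(338,370),229,.128,340,.024);edge(T,range(342,372),205,.135,345,.024)
print("scene upper/lower(top face lower edge is hard)");edge(S,range(266,302),207.3,.02,266,.024)
s=env.observe();print(step(s,[.488,-.275,.13],-25.7))
E
```

```text
top lower/upper
angle from y 7.26 x at y=-.1: 0.4713 res 0.0002
angle from y 7.03 x at y=-.1: 0.5555 res 0.0002
scene upper/lower(top face lower edge is hard)
angle from y 7.69 x at y=-.1: 0.4715 res 0.0003
(array([ 11.2 , -11.22, -34.99]), array([-7.395e-01, -7.000e-04,  1.100e-03]))
```

{"name": "carry_out", "arguments": {"motion": [[[5.5,-5.6,-17.5,-0.37,0,0,8],[11.2,-11.2,-35.0,-0.74,0,0,7],[11.2,-11.2,-35.0,-0.74,0,0,6.5],[11.2,-11.2,-35.0,-0.74,0,0,6.5],[11.2,-11.2,-35.0,-0.74,0,0,6.5]]]}}

```text
time_s: 0.52
position: [0.3599, -0.3814, 0.181]
tool_rot: [[-0.0, 0.849, -0.529], [0.0, -0.529, -0.849], [-1.0, -0.0, -0.0]]
ft_force: [0.6, -0.9, -0.1]
grip_width: 0.0652
```

```bash
python3 - <<'E'
from h import *
from rig import env
s=env.observe();print(s["time_s"],s["position"],s["q"].round(1),s["grip_width"]);print(step(s,[.488,-.275,.13],-25.7))
E
```

```text
0.5167 [ 0.35985582 -0.38138748  0.18098047] [-59.6  22.4  84.3   0.   73.4 -27.7] 0.06519358776660603
(array([  5.1 ,   5.25, -15.81]), array([-0.1087, -0.0002,  0.0003]))
```

{"name": "carry_out", "arguments": {"motion": [[[5.1,5.2,-15.8,-0.109,0,0,6.5],[5.1,5.2,-15.8,-0.109,0,0,6.5],[5.1,5.2,-15.8,-0.109,0,0,6.5],[5.1,5.2,-15.8,-0.109,0,0,6.5],[5.1,5.2,-15.8,-0.109,0,0,6.5]]]}}

```text
time_s: 0.93
position: [0.4897, -0.2726, 0.1284]
tool_rot: [[-0.002, 0.901, -0.435], [0.003, -0.435, -0.901], [-1.0, -0.003, -0.002]]
ft_force: [-0.3, 0.8, -0.2]
grip_width: 0.0654
```

```bash
cat > look.py <<'E'
import sys
from h import *
from rig import env
i=sys.argv[1]
for n in("scene","top"):
    d=env.get_image(n);pickle.dump(d,open(f"{n}{i}.pkl","wb"))
def zoom(i,a,b,k=5,name=None,w=160,h=56):
    o=[cv2.resize(load(n,i)["image"][y:y+h,x:x+w,::-1],None,fx=k,fy=k,interpolation=cv2.INTER_CUBIC) for n,(x,y) in(("top",a),("scene",b))]
    cv2.imwrite(f"pics/z{i}.png",np.vstack(o))
a=list(map(int,sys.argv[2:]))
zoom(i,a[:2],a[2:4],*( a[4:5] or [5]),w=800//(a[4] if len(a)>4 else 5),h=280//(a[4] if len(a)>4 else 5))
E
python3 look.py 1 370 200 180 170 8
python3 - <<'E'
from h import *
from rig import env
s=env.observe();print(s["time_s"],s["position"],s["q"].round(1),s["grip_width"]);print(step(s,[.488,-.275,.059],-25.7))
E
```

```text
1.0333 [ 0.4878068  -0.27554819  0.12970425] [-41.6  28.9  82.6  -0.   68.7 -15.7] 0.06493540813146813
(array([ 7.07,  0.01, -0.05]), array([-0.0022, -0.0005,  0.002 ]))
```

View pics/z1.png

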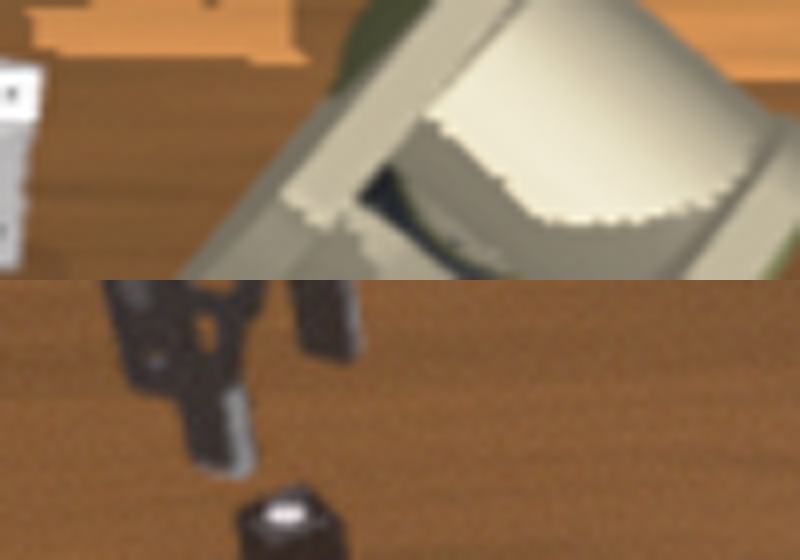

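Top view is hidden by the arm. In the scene view the jaws' midpoint sits above the knob (knob at crop (288,515)), so I'm going down.

{"name": "carry_out", "arguments": {"motion": [[[3,0,0,0,0,0,6.5],[5,0,0,0,0,0,6.5],[6.5,0,0,0,0,0,6.5],[7.1,0,0,0,0,0,6.5],[7.1,0,0,0,0,0,6.5]]], "grip_force": 60}}

```text
time_s: 1.45
position: [0.486, -0.2779, 0.059]
tool_rot: [[-0.002, 0.898, -0.44], [0.001, -0.44, -0.898], [-1.0, -0.002, -0.0]]
ft_force: [-0.7, 0.0, -0.4]
grip_width: 0.0649
```

{"name": "carry_out", "arguments": {"motion": [[[0,0,0,0,0,0,4.0],[0,0,0,0,0,0,2.5],[0,0,0,0,0,0,2.5],[0,0,0,0,0,0,2.5],[0,0,0,0,0,0,2.5]]]}}

```text
time_s: 1.87
position: [0.4874, -0.2777, 0.0613]
tool_rot: [[0.002, 0.899, -0.439], [-0.002, -0.439, -0.899], [-1.0, 0.002, 0.001]]
ft_force: [-2.1, 1.0, 4.6]
grip_width: 0.0378
```

{"name": "carry_out", "arguments": {"motion": [[[0,0,0,0,0,0,2.5],[0,0,0,0,0,0,2.5]]]}}

```text
time_s: 2.03
position: [0.4874, -0.2777, 0.0613]
tool_rot: [[0.002, 0.899, -0.438], [-0.002, -0.438, -0.899], [-1.0, 0.002, 0.001]]
ft_force: [-1.1, 0.6, 5.4]
grip_width: 0.0378
```

```bash
python3 look.py 2 370 200 190 170 8
python3 - <<'E'
from rig import env
s=env.observe();print({k:s[k] for k in("time_s","position","tool_rot","ft_force","wrist_torque","grip_width")})
E
```

```text
{'time_s': 2.1333, 'position': array([ 0.48741694, -0.27772635,  0.06136263]), 'tool_rot': array([[ 0.0017213 ,  0.89873524, -0.43848832],
       [-0.00214424, -0.43848464, -0.89873612],
       [-0.99999622,  0.00248722,  0.00117234]]), 'ft_force': array([-1.63117346, -0.26038241,  5.12409299]), 'wrist_torque': array([0.00188561, 0.31133926, 0.02142783]), 'grip_width': 0.03773197118067608}
```

View pics/z2.png

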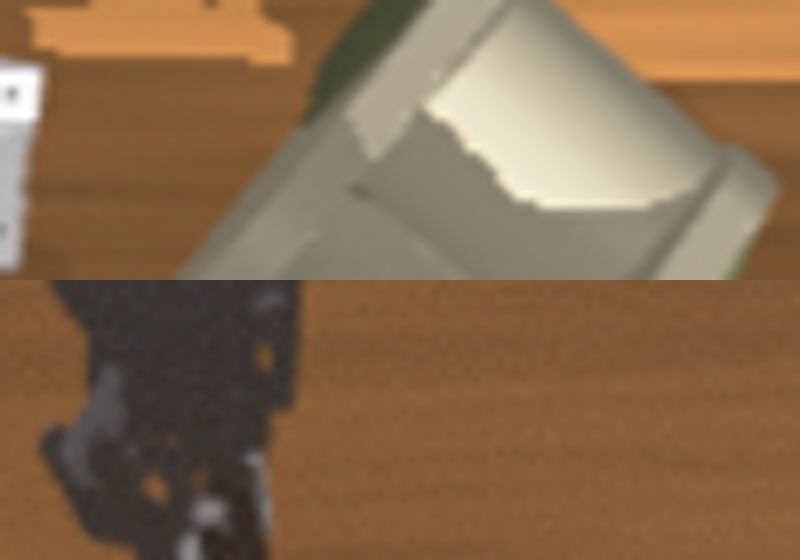

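```bash
python3 - <<'E'
from h import *
d=load("scene",2)["image"][175:225,180:250,::-1];e=load("scene",0)["image"][175:225,180:250,::-1]
f=load("top",0)["image"][208:248,395:437,::-1]
a=np.hstack([cv2.resize(x,(400,285),interpolation=cv2.INTER_CUBIC) for x in(d,e)])
b=cv2.resize(f,(315,300),interpolation=cv2.INTER_CUBIC);o=np.zeros((585,800,3),np.uint8);o[:285]=a;o[285:,:315]=b
cv2.imwrite("pics/z2b.png",o)
E
```

```text
(no output)
```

View pics/z2b.png

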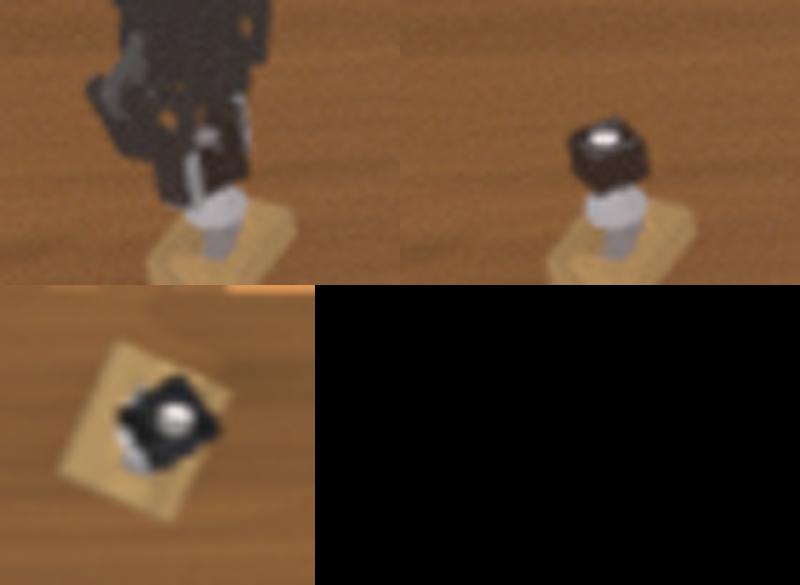

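The grip reads 37.8 mm where the knob measures 30. In the first top view the knob sits about 20–30° clockwise of the block, so I'm gripping it askew. I'll open, turn and grip again.

{"name": "carry_out", "arguments": {"motion": [[[0,0,0,0,0,0,5.5],[0,0,0,0,0,0,5.5],[0,0,0,0.12,0,0,5.5],[0,0,0,0.24,0,0,5.5],[0,0,0,0.33,0,0,5.5]]]}}

```text
time_s: 2.55
position: [0.4872, -0.2771, 0.06]
tool_rot: [[0.0, 0.704, -0.71], [-0.0, -0.71, -0.704], [-1.0, 0.0, -0.0]]
ft_force: [0.3, 0.0, 0.1]
grip_width: 0.0552
```

```bash
python3 - <<'E'
from h import *
from rig import env
s=env.observe();print(s["time_s"],s["position"],s["q"].round(1),s["grip_width"],s["ft_force"],s["wrist_torque"]);print(step(s,[.488,-.2755,.060],-45))
E
```

```text
2.55 [ 0.48722318 -0.27713728  0.05998657] [-41.7  34.   87.    0.   59.    3.5] 0.05518704188693331 [0.29315613 0.03235524 0.10081949] [-0.0161777  -0.01793038 -0.00055384]
(array([-0.  , -0.06, -0.17]), array([-0.0046, -0.0001, -0.0005]))
```

{"name": "carry_out", "arguments": {"motion": [[[0,0,-0.15,0,0,0,4.5],[0,0,-0.15,0,0,0,3.5],[0,0,-0.15,0,0,0,2.5],[0,0,-0.15,0,0,0,2.5],[0,0,-0.15,0,0,0,2.5]]], "grip_force": 40}}

```text
time_s: 2.97
position: [0.4883, -0.276, 0.06]
tool_rot: [[0.0, 0.709, -0.705], [-0.0, -0.705, -0.709], [-1.0, 0.0, -0.0]]
ft_force: [-0.1, 1.3, 4.0]
grip_width: 0.0307
```

```bash
cat >st.py <<'E'
from h import *
from rig import env
np.set_printoptions(precision=4,suppress=True)
s=env.observe();R=s["tool_rot"];print(s["time_s"],s["position"],"phi %.2f"%np.degrees(np.arctan2(R[1,1],R[0,1])),"q1 q6",s["q"][[0,5]].round(1),"w",round(s["grip_width"],4),"F",s["ft_force"],"M",s["wrist_torque"],"down",R[:,0])
E
python3 st.py
```

```text
2.9667 [ 0.4883 -0.276   0.06  ] phi -44.85 q1 q6 [-41.6   3.3] w 0.0307 F [-0.0993  1.321   3.981 ] M [0.184  0.1317 0.0252] down [ 0.0004 -0.0002 -1.    ]
```

{"name": "carry_out", "arguments": {"motion": [[[0,0,0,0.05,0,0,2.5],[0,0,0,0.05,0,0,2.5]]], "grip_force": 50}}

```text
time_s: 3.13
position: [0.4884, -0.2761, 0.06]
tool_rot: [[0.001, 0.671, -0.741], [-0.0, -0.741, -0.671], [-1.0, 0.001, -0.0]]
ft_force: [-0.4, 1.0, 4.3]
grip_width: 0.03
```

```bash
python3 st.py
```

```text
3.1333 [ 0.4884 -0.2761  0.06  ] phi -47.84 q1 q6 [-41.6   6.3] w 0.03 F [-0.3576  1.0284  4.3056] M [ 0.1527  0.0457 -0.0261] down [ 0.0006 -0.0004 -1.    ]
```

{"name": "carry_out", "arguments": {"motion": [[[0,0,0,0.05,0,0,2.5],[0,0,0,0.05,0,0,2.5]]]}}

```text
time_s: 3.3
position: [0.4884, -0.2762, 0.06]
tool_rot: [[0.001, 0.634, -0.773], [-0.001, -0.773, -0.634], [-1.0, 0.001, -0.0]]
ft_force: [0.0, -0.1, 5.2]
grip_width: 0.0306
```

```bash
python3 st.py
```

```text
3.3 [ 0.4884 -0.2762  0.06  ] phi -50.65 q1 q6 [-41.6   9.1] w 0.0306 F [ 0.0027 -0.0626  5.1573] M [ 0.1253  0.036  -0.0003] down [ 0.0007 -0.0005 -1.    ]
```

{"name": "carry_out", "arguments": {"motion": [[[0,0,0,0.05,0,0,2.5],[0,0,0,0.05,0,0,2.5]]]}}

```text
time_s: 3.47
position: [0.4884, -0.2762, 0.06]
tool_rot: [[0.001, 0.595, -0.804], [-0.001, -0.804, -0.595], [-1.0, 0.001, -0.0]]
ft_force: [-0.8, -0.4, 4.7]
grip_width: 0.0302
```

```bash
python3 st.py
```

```text
3.4667 [ 0.4884 -0.2762  0.06  ] phi -53.51 q1 q6 [-41.6  11.9] w 0.0302 F [-0.8495 -0.3574  4.7485] M [ 0.1093  0.041  -0.0412] down [ 0.0007 -0.0006 -1.    ]
```

{"name": "carry_out", "arguments": {"motion": [[[0,0,0,0.05,0,0,2.5],[0,0,0,0.05,0,0,2.5]]]}}

```text
time_s: 3.63
position: [0.4884, -0.2762, 0.06]
tool_rot: [[0.001, 0.554, -0.833], [-0.001, -0.833, -0.554], [-1.0, 0.001, -0.0]]
ft_force: [-0.2, 0.8, 6.0]
grip_width: 0.03
```

```bash
python3 st.py
```

```text
3.6333 [ 0.4884 -0.2762  0.06  ] phi -56.37 q1 q6 [-41.6  14.8] w 0.03 F [-0.2327  0.7866  5.9789] M [ 0.0826  0.0271 -0.0591] down [ 0.0007 -0.0006 -1.    ]
```

{"name": "carry_out", "arguments": {"motion": [[[0,0,0,0.05,0,0,2.5],[0,0,0,0.05,0,0,2.5]]]}}

```text
time_s: 3.8
position: [0.4884, -0.2762, 0.06]
tool_rot: [[0.001, 0.512, -0.859], [-0.001, -0.859, -0.512], [-1.0, 0.001, -0.0]]
ft_force: [-0.0, 0.3, 4.6]
grip_width: 0.0302
```

```bash
python3 st.py
```

```text
3.8 [ 0.4884 -0.2762  0.06  ] phi -59.24 q1 q6 [-41.6  17.7] w 0.0302 F [-0.0104  0.3454  4.6141] M [ 0.0488  0.0285 -0.091 ] down [ 0.0008 -0.0007 -1.    ]
```

{"name": "carry_out", "arguments": {"motion": [[[0,0,0,0.05,0,0,2.5],[0,0,0,0.05,0,0,2.5]]]}}

```text
time_s: 3.97
position: [0.4884, -0.2762, 0.06]
tool_rot: [[0.001, 0.468, -0.884], [-0.001, -0.884, -0.468], [-1.0, 0.001, -0.0]]
ft_force: [0.1, 1.0, 5.2]
grip_width: 0.0301
```

```bash
python3 st.py
```

```text
3.9667 [ 0.4884 -0.2762  0.06  ] phi -62.10 q1 q6 [-41.6  20.5] w 0.0301 F [0.0852 0.97   5.1839] M [ 0.0666  0.1061 -0.0266] down [ 0.0007 -0.0007 -1.    ]
```

```bash
cat >avg.py <<'E'
from h import *
from rig import env
np.set_printoptions(precision=3,suppress=True)
A=[]
for i in range(6):
    env.get_image("top");s=env.observe();A.append(np.r_[s["ft_force"],s["wrist_torque"],s["position"]])
A=np.array(A);print("mean",A.mean(0),"sd",A.std(0)[:6])
E
python3 avg.py
```

```text
mean [-0.143  0.265  5.348  0.082  0.041 -0.023  0.488 -0.276  0.06 ] sd [0.319 0.209 0.384 0.029 0.022 0.036]
```

{"name": "carry_out", "arguments": {"motion": [[[0,0,0,-0.05,0,0,2.5],[0,0,0,-0.05,0,0,2.5]]]}}

```text
time_s: 4.43
position: [0.4884, -0.2762, 0.06]
tool_rot: [[0.001, 0.516, -0.857], [-0.001, -0.857, -0.516], [-1.0, 0.001, -0.0]]
ft_force: [-0.8, 1.7, 5.9]
grip_width: 0.0304
```

```bash
python3 avg.py
```

```text
mean [-0.415  0.168  5.104  0.052  0.039  0.053  0.488 -0.276  0.06 ] sd [0.52  0.483 0.538 0.041 0.031 0.026]
```

{"name": "carry_out", "arguments": {"motion": [[[0,0,0,-0.063,0,0,2.5],[0,0,0,-0.063,0,0,2.5],[-2,0,0,-0.063,0,0,2.5],[-4,0,0,-0.063,0,0,2.5],[-6.5,0,0,-0.063,0,0,2.5]]], "grip_force": 60}}

```text
time_s: 5.15
position: [0.4875, -0.2755, 0.124]
tool_rot: [[-0.003, 0.567, -0.824], [0.002, -0.824, -0.567], [-1.0, -0.004, 0.001]]
ft_force: [0.2, 0.2, -1.8]
grip_width: 0.0298
```

```bash
python3 st.py; python3 - <<'E'
from h import *
from rig import env
print(step(env.observe(),[.5138,-.0977,.12],68.2))
E
```

```text
5.15 [ 0.4875 -0.2755  0.124 ] phi -55.49 q1 q6 [-41.6  13.9] w 0.0298 F [ 0.1631  0.1527 -1.7714] M [ 0.0334 -0.0461 -0.0105] down [-0.0028  0.0024 -1.    ]
(array([  0.43, -13.16, -12.24]), array([-2.1588, -0.0033,  0.0031]))
```

{"name": "carry_out", "arguments": {"motion": [[[0,-2.6,-2.4,-0.125,0,0,2.5],[0,-5.2,-4.8,-0.25,0,0,2.5],[0,-7.8,-7.2,-0.375,0,0,2.5],[0,-10.4,-9.6,-0.5,0,0,2.5],[0,-13.2,-12.2,-0.62,0,0,2.5]]]}}

```text
time_s: 5.57
position: [0.5141, -0.0968, 0.1242]
tool_rot: [[-0.001, 0.942, -0.336], [0.0, -0.336, -0.942], [-1.0, -0.001, 0.0]]
ft_force: [1.2, -0.2, -2.2]
grip_width: 0.0303
```

{"name": "carry_out", "arguments": {"motion": [[[0,0,0,-0.12,0,0,2.5],[0,0,0,-0.24,0,0,2.5],[0,0,0,-0.36,0,0,2.5],[0,0,0,-0.48,0,0,2.5],[0,0,0,-0.6,0,0,2.5]]]}}

```text
time_s: 5.98
position: [0.5141, -0.0979, 0.1241]
tool_rot: [[-0.001, 0.967, 0.255], [0.0, 0.255, -0.967], [-1.0, -0.001, -0.001]]
ft_force: [-0.4, 0.5, -1.6]
grip_width: 0.03
```

{"name": "carry_out", "arguments": {"motion": [[[0,0,0,-0.12,0,0,2.5],[0,0,0,-0.24,0,0,2.5],[0,0,0,-0.36,0,0,2.5],[0,0,0,-0.48,0,0,2.5],[0,0,0,-0.6,0,0,2.5]]]}}

```text
time_s: 6.4
position: [0.5141, -0.0981, 0.1241]
tool_rot: [[-0.001, 0.654, 0.756], [0.0, 0.756, -0.654], [-1.0, -0.0, -0.001]]
ft_force: [-0.8, 0.3, -1.5]
grip_width: 0.0299
```

```bash
python3 st.py; python3 - <<'E'
from h import *
from rig import env
print(step(env.observe(),[.5138,-.0977,.094],68.2))
E
```

```text
6.4 [ 0.5141 -0.0981  0.1241] phi 49.13 q1 q6 [-23.8 -72.9] w 0.0299 F [-0.8105  0.2711 -1.5492] M [0.0067 0.0167 0.0154] down [-0.0012  0.0004 -1.    ]
(array([ 3.01,  0.01, -0.04]), array([-3.328e-01, -1.300e-03,  3.000e-04]))
```

{"name": "carry_out", "arguments": {"motion": [[[0.5,0,0,-0.12,0,0,2.5],[1.0,0,0,-0.24,0,0,2.5],[2,0,0,-0.333,0,0,2.5],[3.0,0,0,-0.333,0,0,2.5],[3.0,0,0,-0.333,0,0,2.5]]]}}

```text
time_s: 6.82
position: [0.5133, -0.0978, 0.0927]
tool_rot: [[-0.004, 0.377, 0.926], [0.002, 0.926, -0.377], [-1.0, 0.0, -0.004]]
ft_force: [-0.8, 0.1, -2.0]
grip_width: 0.0302
```

```bash
python3 look.py 3 315 190 230 185 8; python3 st.py
```

```text
6.9167 [ 0.5142 -0.0981  0.0944] phi 67.77 q1 q6 [-23.8 -91.5] w 0.0294 F [ 0.1585  0.4517 -1.6607] M [-0.0107  0.0089  0.0542] down [-0.0012  0.0005 -1.    ]
```

View pics/z3.png

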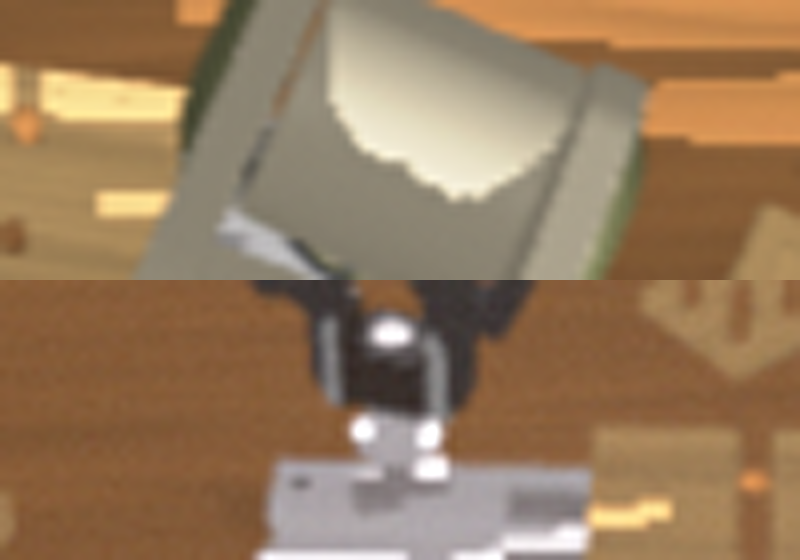

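{"name": "carry_out", "arguments": {"motion": [[[1.0,-0.01,-0.04,-0.008,0,0,2.5],[1.6,-0.01,-0.04,-0.008,0,0,2.5],[1.8,-0.01,-0.04,-0.008,0,0,2.5],[2.0,-0.01,-0.04,-0.008,0,0,2.5],[2.0,-0.01,-0.04,-0.008,0,0,2.5]]]}}

```text
time_s: 7.33
position: [0.5142, -0.0982, 0.0752]
tool_rot: [[0.001, 0.372, 0.928], [-0.0, 0.928, -0.372], [-1.0, 0.0, 0.001]]
ft_force: [-1.9, -0.0, 2.3]
grip_width: 0.0298
```

{"name": "carry_out", "arguments": {"motion": [[[0.1,0,0,0,0,0,2.5],[0.2,0,0,0,0,0,2.5],[0.2,0,0,0,0,0,2.5]]]}}

```text
time_s: 7.58
position: [0.5145, -0.0982, 0.0742]
tool_rot: [[0.002, 0.372, 0.928], [-0.001, 0.928, -0.372], [-1.0, 0.0, 0.002]]
ft_force: [-2.8, 2.4, 10.2]
grip_width: 0.0299
```

```bash
python3 st.py
```

```text
7.5833 [ 0.5145 -0.0982  0.0742] phi 68.18 q1 q6 [-23.8 -92. ] w 0.0299 F [-2.7637  2.3899 10.2373] M [ 0.3617  0.4656 -0.0755] down [ 0.0021 -0.0007 -1.    ]
```

{"name": "carry_out", "arguments": {"motion": [[[0,-0.013,-0.05,0,0,0,2.5],[0,-0.026,-0.1,0,0,0,2.5],[0,-0.039,-0.145,0,0,0,2.5],[0,-0.052,-0.19,0,0,0,2.5],[0,-0.065,-0.24,0,0,0,2.5]]]}}

```text
time_s: 8.0
position: [0.5131, -0.0983, 0.0743]
tool_rot: [[0.005, 0.372, 0.928], [-0.002, 0.928, -0.372], [-1.0, 0.001, 0.005]]
ft_force: [2.9, 1.3, 7.2]
grip_width: 0.0298
```

```bash
python3 st.py
```

```text
8.0 [ 0.5131 -0.0983  0.0743] phi 68.16 q1 q6 [-23.9 -92. ] w 0.0298 F [2.8996 1.2699 7.2186] M [ 0.2511 -0.5837 -0.0681] down [ 0.0051 -0.0015 -1.    ]
```

{"name": "carry_out", "arguments": {"motion": [[[0,0.03,0.1,0,0,0,2.5],[0,0.05,0.2,0,0,0,2.5],[0,0.065,0.25,0,0,0,2.5],[0,0.078,0.3,0,0,0,2.5],[0,0.09,0.35,0,0,0,2.5]]]}}

```text
time_s: 8.42
position: [0.5151, -0.0982, 0.0741]
tool_rot: [[0.001, 0.372, 0.928], [-0.0, 0.928, -0.372], [-1.0, -0.0, 0.001]]
ft_force: [-4.5, 1.8, 12.3]
grip_width: 0.0301
```

{"name": "carry_out", "arguments": {"motion": [[[0,0.013,0.05,0,0,0,2.5],[0,0.026,0.1,0,0,0,2.5],[0,0.039,0.145,0,0,0,2.5],[0,0.052,0.19,0,0,0,2.5],[0,0.052,0.19,0,0,0,2.5]]]}}

```text
time_s: 8.83
position: [0.5165, -0.0985, 0.0741]
tool_rot: [[-0.001, 0.371, 0.928], [-0.001, 0.928, -0.371], [-1.0, -0.001, -0.0]]
ft_force: [-5.5, 1.6, 13.4]
grip_width: 0.0295
```

```bash
python3 st.py
```

```text
8.8333 [ 0.5165 -0.0985  0.0741] phi 68.20 q1 q6 [-23.7 -91.9] w 0.0295 F [-5.53    1.5916 13.3624] M [ 0.0543  1.38   -0.1055] down [-0.0007 -0.0005 -1.    ]
```

```bash
python3 - <<'E'
from h import *
o=np.array([.5238,-.0183]);a=np.radians(7.2);ey=np.array([np.sin(a),np.cos(a)]);ex=np.array([np.cos(a),-np.sin(a)])
for n in("top","scene"):
    d=load(n);im=d["image"].astype(np.float32).mean(2);out=[]
    xs=np.arange(-46,47,2)
    for lo,hi in((-125,-95),(-90,-50)):
        r=[]
        for x in xs:
            P=[proj(d,np.r_[o+x/1e3*ex+y/1e3*ey,.024]) for y in range(lo,hi,2)];P=np.array(P,np.float32)
            r.append(cv2.remap(im,P[None,:,0],P[None,:,1],cv2.INTER_LINEAR).mean())
        print(n,lo,hi,[(int(x),int(v)) for x,v in zip(xs,r)])
E
```

```text
top -125 -95 [(-46, 86), (-44, 94), (-42, 116), (-40, 152), (-38, 183), (-36, 193), (-34, 193), (-32, 192), (-30, 187), (-28, 182), (-26, 179), (-24, 183), (-22, 190), (-20, 191), (-18, 192), (-16, 192), (-14, 193), (-12, 193), (-10, 191), (-8, 190), (-6, 191), (-4, 192), (-2, 192), (0, 191), (2, 190), (4, 189), (6, 189), (8, 190), (10, 188), (12, 194), (14, 208), (16, 225), (18, 245), (20, 253), (22, 252), (24, 249), (26, 245), (28, 242), (30, 243), (32, 237), (34, 231), (36, 217), (38, 194), (40, 162), (42, 120), (44, 100), (46, 95)]
top -90 -50 [(-46, 88), (-44, 95), (-42, 115), (-40, 152), (-38, 182), (-36, 193), (-34, 193), (-32, 193), (-30, 193), (-28, 194), (-26, 194), (-24, 193), (-22, 192), (-20, 193), (-18, 194), (-16, 194), (-14, 194), (-12, 194), (-10, 193), (-8, 192), (-6, 193), (-4, 193), (-2, 193), (0, 192), (2, 191), (4, 192), (6, 192), (8, 192), (10, 194), (12, 206), (14, 228), (16, 244), (18, 252), (20, 252), (22, 252), (24, 251), (26, 246), (28, 242), (30, 228), (32, 209), (34, 196), (36, 192), (38, 185), (40, 163), (42, 124), (44, 100), (46, 94)]
scene -125 -95 [(
[... 374 characters left out ...]
 (20, 254), (22, 254), (24, 254), (26, 253), (28, 252), (30, 253), (32, 254), (34, 234), (36, 213), (38, 199), (40, 183), (42, 173), (44, 171), (46, 170)]
scene -90 -50 [(-46, 102), (-44, 110), (-42, 121), (-40, 136), (-38, 150), (-36, 158), (-34, 164), (-32, 166), (-30, 166), (-28, 167), (-26, 166), (-24, 166), (-22, 166), (-20, 167), (-18, 167), (-16, 167), (-14, 167), (-12, 168), (-10, 170), (-8, 170), (-6, 171), (-4, 171), (-2, 171), (0, 170), (2, 169), (4, 167), (6, 169), (8, 172), (10, 194), (12, 224), (14, 242), (16, 249), (18, 254), (20, 255), (22, 253), (24, 247), (26, 242), (28, 222), (30, 195), (32, 179), (34, 170), (36, 165), (38, 167), (40, 169), (42, 170), (44, 171), (46, 171)]
```

{"name": "carry_out", "arguments": {"motion": [[[-0.15,-0.067,-0.26,0,0,0,2.5],[-0.15,-0.067,-0.26,0.12,0,0,2.5],[-0.02,-0.067,-0.26,0.12,0,0,2.5],[-0.02,-0.067,-0.26,0.09,0,0,2.5],[-0.02,-0.067,-0.26,0.06,0,0,2.5]]]}}

```text
time_s: 9.25
position: [0.515, -0.0983, 0.0736]
tool_rot: [[0.002, 0.423, 0.906], [-0.0, 0.906, -0.423], [-1.0, 0.0, 0.002]]
ft_force: [-0.2, 0.2, 5.1]
grip_width: 0.0293
```

{"name": "carry_out", "arguments": {"motion": [[[0,0,0,-0.03,0,0,2.5],[0,0,0,-0.06,0,0,2.5],[0,0,0,-0.09,0,0,2.5],[0,0,0,-0.12,0,0,2.5],[0,0,0,-0.15,0,0,2.5]]]}}

```text
time_s: 9.67
position: [0.515, -0.0982, 0.0736]
tool_rot: [[0.002, 0.282, 0.959], [-0.0, 0.959, -0.282], [-1.0, 0.0, 0.002]]
ft_force: [0.2, 0.9, 6.4]
grip_width: 0.0293
```

```bash
python3 st.py
```

```text
9.6667 [ 0.515  -0.0982  0.0736] phi 73.60 q1 q6 [-23.8 -97.4] w 0.0293 F [0.2323 0.9145 6.3539] M [ 0.3024  0.0817 -0.099 ] down [ 0.002  -0.0003 -1.    ]
```

{"name": "carry_out", "arguments": {"motion": [[[0,-0.007,-0.04,0.028,0,0,2.5],[0,-0.014,-0.08,0.028,0,0,2.5],[0,-0.021,-0.12,0.028,0,0,2.5],[0,-0.028,-0.16,0.028,0,0,2.5],[0,-0.035,-0.2,0.028,0,0,2.5]]]}}

```text
time_s: 10.08
position: [0.5138, -0.0983, 0.0739]
tool_rot: [[0.004, 0.31, 0.951], [-0.001, 0.951, -0.31], [-1.0, 0.0, 0.004]]
ft_force: [2.9, -0.0, 5.3]
grip_width: 0.0297
```

{"name": "carry_out", "arguments": {"motion": [[[0,-0.007,-0.04,0,0,0,2.5],[0,-0.014,-0.08,0,0,0,2.5],[0,-0.021,-0.12,0,0,0,2.5],[0,-0.028,-0.16,0,0,0,2.5],[0,-0.035,-0.2,0,0,0,2.5]]]}}

```text
time_s: 10.5
position: [0.5125, -0.0984, 0.0743]
tool_rot: [[0.006, 0.31, 0.951], [-0.002, 0.951, -0.31], [-1.0, -0.0, 0.007]]
ft_force: [4.4, -0.8, 7.7]
grip_width: 0.0294
```

{"name": "carry_out", "arguments": {"motion": [[[0,0,0,0.04,0,0,2.5],[0,0,0,0.08,0,0,2.5],[0,0,0,0.12,0,0,2.5],[0,0,0,0.15,0,0,2.5],[0,0,0,0.18,0,0,2.5]]]}}

```text
time_s: 10.92
position: [0.5119, -0.0988, 0.0742]
tool_rot: [[0.004, 0.477, 0.879], [-0.003, 0.879, -0.477], [-1.0, -0.0, 0.005]]
ft_force: [0.2, -3.1, 8.5]
grip_width: 0.0297
```

```bash
python3 st.py
```

```text
10.9167 [ 0.5119 -0.0988  0.0742] phi 61.54 q1 q6 [-23.9 -85.4] w 0.0297 F [ 0.2463 -3.1271  8.5372] M [-0.6773 -0.1028  0.0579] down [ 0.0044 -0.0029 -1.    ]
```

{"name": "carry_out", "arguments": {"motion": [[[0,0.018,0.046,0,0,0,2.5],[0,0.036,0.093,0,0,0,2.5],[0,0.054,0.14,0,0,0,2.5],[0,0.072,0.186,0,0,0,2.5],[0,0.09,0.23,0,0,0,2.5]]]}}

```text
time_s: 11.33
position: [0.5133, -0.0988, 0.0739]
tool_rot: [[0.001, 0.475, 0.88], [-0.002, 0.88, -0.475], [-1.0, -0.001, 0.002]]
ft_force: [-3.2, -2.9, 8.9]
grip_width: 0.0295
```

{"name": "carry_out", "arguments": {"motion": [[[0,0.018,0.046,0,0,0,2.5],[0,0.036,0.093,0,0,0,2.5],[0,0.054,0.14,0,0,0,2.5],[0,0.072,0.186,0,0,0,2.5],[0,0.072,0.186,0,0,0,2.5]]]}}

```text
time_s: 11.75
position: [0.5148, -0.0983, 0.073]
tool_rot: [[0.0, 0.476, 0.88], [-0.0, 0.88, -0.476], [-1.0, -0.0, 0.0]]
ft_force: [0.2, -0.1, -2.4]
grip_width: 0.0292
```

```bash
python3 st.py;python3 look.py 4 315 190 255 195 10
```

```text
11.75 [ 0.5148 -0.0983  0.073 ] phi 61.59 q1 q6 [-23.8 -85.3] w 0.0292 F [ 0.1812 -0.0736 -2.3542] M [-0.0193  0.0557  0.0438] down [ 0.0002 -0.0002 -1.    ]
```

View pics/z4.png

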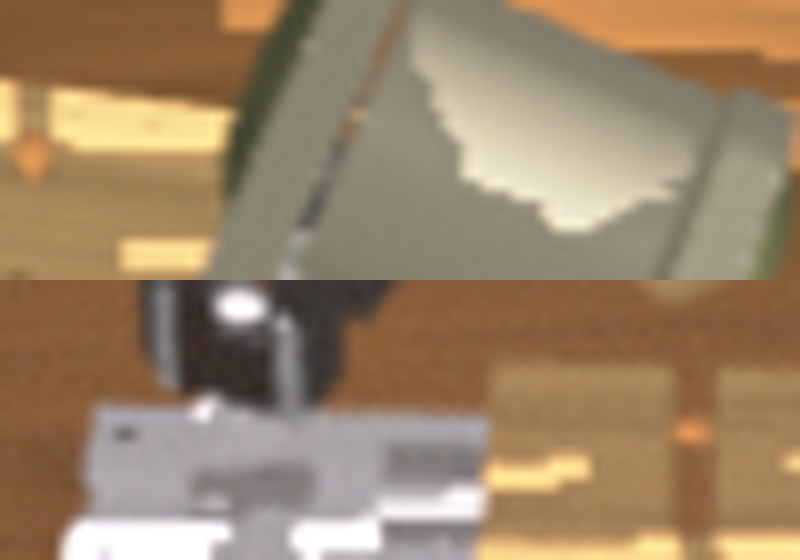

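The upward force has vanished (−2.4 N is the bolt's weight), so the head has dropped into the mouth at φ ≈ 61.6°. The scene view shows the bolt over the slot at crop (240,400). I'm lowering it on.

{"name": "carry_out", "arguments": {"motion": [[[0.3,0,0,0,0,0,2.5],[0.6,0,0,0,0,0,2.5],[0.9,0,0,0,0,0,2.5],[1.2,0,0,0,0,0,2.5],[1.3,0,0,0,0,0,2.5]]]}}

```text
time_s: 12.27
position: [0.5146, -0.0981, 0.0592]
tool_rot: [[-0.001, 0.478, 0.878], [0.0, 0.878, -0.478], [-1.0, -0.0, -0.001]]
ft_force: [-0.6, -0.5, -1.8]
grip_width: 0.0293
```

```bash
python3 st.py
```

```text
12.2667 [ 0.5146 -0.0981  0.0592] phi 61.43 q1 q6 [-23.8 -85.2] w 0.0293 F [-0.641  -0.5076 -1.7551] M [-0.0086  0.0295 -0.0464] down [-0.001   0.0004 -1.    ]
```

{"name": "carry_out", "arguments": {"motion": [[[0.1,0,0,0,0,0,2.5],[0.15,0,0,0,0,0,2.5],[0.15,0,0,0,0,0,2.5]]]}}

```text
time_s: 12.52
position: [0.5148, -0.0982, 0.0583]
tool_rot: [[-0.0, 0.478, 0.878], [0.0, 0.878, -0.478], [-1.0, -0.0, -0.0]]
ft_force: [-0.3, 1.0, -0.9]
grip_width: 0.0294
```

```bash
python3 st.py
```

```text
12.5167 [ 0.5148 -0.0982  0.0583] phi 61.42 q1 q6 [-23.8 -85.2] w 0.0294 F [-0.2554  0.9999 -0.9086] M [0.0062 0.013  0.0607] down [-0.  0. -1.]
```

{"name": "carry_out", "arguments": {"motion": [[[0.1,0,0,0,0,0,2.5],[0.15,0,0,0,0,0,2.5],[0.15,0,0,0,0,0,2.5]]]}}

```text
time_s: 12.77
position: [0.5151, -0.0983, 0.058]
tool_rot: [[0.001, 0.478, 0.878], [-0.001, 0.878, -0.478], [-1.0, 0.0, 0.002]]
ft_force: [-1.9, 1.5, 8.8]
grip_width: 0.0292
```

```bash
python3 st.py
```

```text
12.7667 [ 0.5151 -0.0983  0.058 ] phi 61.42 q1 q6 [-23.7 -85.2] w 0.0292 F [-1.9329  1.5486  8.8179] M [ 0.207   0.472  -0.0306] down [ 0.0015 -0.0006 -1.    ]
```

Step 1 done: the head stands on the channel floor, felt at TCP z = 0.0583. Next I raise it slightly and slide along the slot.

{"name": "carry_out", "arguments": {"motion": [[[-0.2,0,0,0,0,0,2.5],[-0.2,0.9,-0.35,0,0,0,2.5],[-0.2,1.8,-0.7,0,0,0,2.5],[-0.2,2.7,-1.06,0,0,0,2.5],[-0.2,2.7,-1.06,0,0,0,2.5]]]}}

```text
time_s: 13.18
position: [0.5183, -0.0672, 0.0587]
tool_rot: [[-0.001, 0.477, 0.879], [0.001, 0.879, -0.477], [-1.0, 0.0, -0.001]]
ft_force: [0.5, 0.3, -1.5]
grip_width: 0.0292
```

```bash
cat >>st.py <<'E'
o=np.array([.5240,-.0183]);a=np.radians(7.2);r=s["position"][:2]-o
f=s["ft_force"]
ex=np.array([np.cos(a),-np.sin(a)]);ey=np.array([np.sin(a),np.cos(a)])
print("rail x %.4f y %.4f"%(r@ex,r@ey),"Fx %.1f Fy %.1f"%(f[:2]@ex,f[:2]@ey))
E
python3 st.py
```

```text
13.1833 [ 0.5183 -0.0672  0.0587] phi 61.53 q1 q6 [-20.4 -81.9] w 0.0292 F [ 0.4678  0.2884 -1.4869] M [ 0.0201  0.0856 -0.0041] down [-0.0007  0.0007 -1.    ]
rail x 0.0004 y -0.0493 Fx 0.4 Fy 0.3
```

{"name": "carry_out", "arguments": {"motion": [[[0,0.28,-0.11,0,0,0,2.5],[0,0.56,-0.22,0,0,0,2.5],[0,0.84,-0.33,0,0,0,2.5],[0,1.12,-0.44,0,0,0,2.5],[0,1.12,-0.44,0,0,0,2.5]]]}}

```text
time_s: 13.6
position: [0.5199, -0.0571, 0.0589]
tool_rot: [[-0.0, 0.478, 0.878], [0.0, 0.878, -0.478], [-1.0, 0.0, -0.0]]
ft_force: [-0.3, -0.0, -1.8]
grip_width: 0.029
```

```bash
python3 st.py
```

```text
13.6 [ 0.5199 -0.0571  0.0589] phi 61.43 q1 q6 [-19.3 -80.7] w 0.029 F [-0.3357 -0.0344 -1.8002] M [ 0.0299  0.0008 -0.0395] down [-0.0001  0.0001 -1.    ]
rail x 0.0008 y -0.0390 Fx -0.3 Fy -0.1
```

{"name": "carry_out", "arguments": {"motion": [[[0,0.19,-0.07,0,0,0,2.5],[0,0.37,-0.145,0,0,0,2.5],[0,0.56,-0.22,0,0,0,2.5],[0,0.74,-0.29,0,0,0,2.5],[0,0.74,-0.29,0,0,0,2.5]]]}}

```text
time_s: 14.02
position: [0.5209, -0.0493, 0.0589]
tool_rot: [[-0.0, 0.478, 0.878], [-0.0, 0.878, -0.478], [-1.0, -0.0, 0.0]]
ft_force: [0.2, -0.9, -1.7]
grip_width: 0.0293
```

```bash
python3 st.py
```

```text
14.0167 [ 0.5209 -0.0493  0.0589] phi 61.44 q1 q6 [-18.4 -79.8] w 0.0293 F [ 0.1981 -0.8946 -1.7329] M [-0.0326  0.0158 -0.0424] down [-0.     -0.0001 -1.    ]
rail x 0.0008 y -0.0312 Fx 0.3 Fy -0.9
```

{"name": "carry_out", "arguments": {"motion": [[[0,0.14,-0.055,0,0,0,2.5],[0,0.28,-0.11,0,0,0,2.5],[0,0.28,-0.11,0,0,0,2.5]]]}}

```text
time_s: 14.27
position: [0.5213, -0.0468, 0.0589]
tool_rot: [[0.0, 0.478, 0.878], [-0.001, 0.878, -0.478], [-1.0, -0.0, 0.0]]
ft_force: [-0.4, -3.7, -2.1]
grip_width: 0.0293
```

```bash
python3 st.py
```

```text
14.2667 [ 0.5213 -0.0468  0.0589] phi 61.43 q1 q6 [-18.1 -79.5] w 0.0293 F [-0.368  -3.7306 -2.0524] M [-0.612   0.0825  0.0085] down [ 0.0002 -0.0006 -1.    ]
rail x 0.0009 y -0.0286 Fx 0.1 Fy -3.7
```

{"name": "carry_out", "arguments": {"motion": [[[0,0.14,-0.055,0,0,0,2.5],[0,0.28,-0.11,0,0,0,2.5],[0,0.28,-0.11,0,0,0,2.5]]]}}

```text
time_s: 14.52
position: [0.5217, -0.0435, 0.0589]
tool_rot: [[0.0, 0.478, 0.878], [-0.0, 0.878, -0.478], [-1.0, -0.0, 0.0]]
ft_force: [0.3, -3.7, -2.5]
grip_width: 0.0294
```

```bash
python3 st.py
```

```text
14.5167 [ 0.5217 -0.0435  0.0589] phi 61.43 q1 q6 [-17.7 -79.2] w 0.0294 F [ 0.273  -3.6885 -2.4818] M [-0.6422  0.0003 -0.0197] down [ 0.0002 -0.0001 -1.    ]
rail x 0.0009 y -0.0253 Fx 0.7 Fy -3.6
```

{"name": "carry_out", "arguments": {"motion": [[[0,0.09,-0.036,0,0,0,2.5],[0,0.186,-0.073,0,0,0,2.5],[0,0.186,-0.073,0,0,0,2.5]]]}}

```text
time_s: 14.77
position: [0.5219, -0.0415, 0.0589]
tool_rot: [[0.0, 0.478, 0.878], [0.0, 0.878, -0.478], [-1.0, 0.0, 0.0]]
ft_force: [0.8, -3.2, -1.7]
grip_width: 0.0293
```

```bash
python3 st.py
```

```text
14.7667 [ 0.5219 -0.0415  0.0589] phi 61.42 q1 q6 [-17.5 -78.9] w 0.0293 F [ 0.7864 -3.1768 -1.6962] M [-0.6483  0.0935  0.0438] down [ 0.0001  0.     -1.    ]
rail x 0.0008 y -0.0233 Fx 1.2 Fy -3.1
```

Tray is sliding at about 3.5 N friction. Continuing in 1 mm steps until the stop is felt.

{"name": "carry_out", "arguments": {"motion": [[[0,0.093,-0.036,0,0,0,2.5],[0,0.14,-0.055,0,0,0,2.5],[0,0.14,-0.055,0,0,0,2.5]]]}}

```text
time_s: 15.02
position: [0.5221, -0.04, 0.0589]
tool_rot: [[0.0, 0.478, 0.878], [0.0, 0.878, -0.478], [-1.0, 0.0, -0.0]]
ft_force: [-1.2, -3.0, -1.4]
grip_width: 0.0294
```

```bash
python3 st.py
```

```text
15.0167 [ 0.5221 -0.04    0.0589] phi 61.43 q1 q6 [-17.4 -78.8] w 0.0294 F [-1.2109 -3.0302 -1.4158] M [-0.721  0.059  0.023] down [ 0.  0. -1.]
rail x 0.0008 y -0.0218 Fx -0.8 Fy -3.2
```

{"name": "carry_out", "arguments": {"motion": [[[0,0.093,-0.036,0,0,0,2.5],[0,0.14,-0.055,0,0,0,2.5],[0,0.14,-0.055,0,0,0,2.5]]]}}

```text
time_s: 15.27
position: [0.5223, -0.0385, 0.0589]
tool_rot: [[0.0, 0.478, 0.878], [0.0, 0.878, -0.478], [-1.0, 0.0, 0.0]]
ft_force: [-0.4, -4.3, -1.7]
grip_width: 0.0293
```

```bash
python3 st.py
```

```text
15.2667 [ 0.5223 -0.0385  0.0589] phi 61.43 q1 q6 [-17.2 -78.6] w 0.0293 F [-0.4375 -4.2795 -1.7121] M [-0.6604  0.0238 -0.005 ] down [ 0.0001  0.     -1.    ]
rail x 0.0008 y -0.0203 Fx 0.1 Fy -4.3
```

{"name": "carry_out", "arguments": {"motion": [[[0,0.05,-0.018,0,0,0,2.5],[0,0.1,-0.036,0,0,0,2.5],[0,0.1,-0.036,0,0,0,2.5]]]}}

```text
time_s: 15.52
position: [0.5224, -0.0377, 0.0589]
tool_rot: [[-0.0, 0.478, 0.878], [-0.0, 0.878, -0.478], [-1.0, -0.0, 0.0]]
ft_force: [-1.5, -4.8, -1.4]
grip_width: 0.0292
```

```bash
python3 st.py
```

```text
15.5167 [ 0.5224 -0.0377  0.0589] phi 61.43 q1 q6 [-17.1 -78.5] w 0.0292 F [-1.4588 -4.8048 -1.4038] M [-0.9793  0.1375 -0.0102] down [-0.     -0.0003 -1.    ]
rail x 0.0009 y -0.0194 Fx -0.8 Fy -4.9
```

{"name": "carry_out", "arguments": {"motion": [[[0,0.05,-0.018,0,0,0,2.5],[0,0.093,-0.036,0,0,0,2.5],[0,0.093,-0.036,0,0,0,2.5]]]}}

```text
time_s: 15.77
position: [0.5225, -0.0373, 0.0589]
tool_rot: [[-0.0, 0.478, 0.878], [-0.002, 0.878, -0.478], [-1.0, -0.002, 0.001]]
ft_force: [-1.9, -8.6, -1.5]
grip_width: 0.0292
```

```bash
python3 st.py
```

```text
15.7667 [ 0.5225 -0.0373  0.0589] phi 61.44 q1 q6 [-17.  -78.4] w 0.0292 F [-1.9035 -8.5855 -1.4936] M [-1.717   0.3389  0.0077] down [-0.0002 -0.0016 -1.    ]
rail x 0.0009 y -0.0191 Fx -0.8 Fy -8.8
```

{"name": "carry_out", "arguments": {"motion": [[[0,0.05,-0.018,0,0,0,2.5],[0,0.093,-0.036,0,0,0,2.5],[0,0.093,-0.036,0,0,0,2.5]]]}}

```text
time_s: 16.02
position: [0.5226, -0.0371, 0.059]
tool_rot: [[-0.0, 0.478, 0.878], [-0.003, 0.878, -0.478], [-1.0, -0.003, 0.001]]
ft_force: [-2.8, -12.4, -1.0]
grip_width: 0.0295
```

```bash
python3 st.py
```

```text
16.0167 [ 0.5226 -0.0371  0.059 ] phi 61.45 q1 q6 [-16.9 -78.3] w 0.0295 F [ -2.7966 -12.3503  -0.9986] M [-2.473   0.468   0.0073] down [-0.0003 -0.0029 -1.    ]
rail x 0.0010 y -0.0188 Fx -1.2 Fy -12.6
```

{"name": "carry_out", "arguments": {"motion": [[[0,0,0,0.1,0,0,2.5],[0,0,0,0.2,0,0,2.5],[0,0,0,0.3,0,0,2.5],[0,0,0,0.4,0,0,2.5],[0,0,0,0.5,0,0,2.5]]]}}

```text
time_s: 16.43
position: [0.5212, -0.037, 0.0587]
tool_rot: [[-0.004, 0.843, 0.538], [-0.003, 0.538, -0.843], [-1.0, -0.005, -0.0]]
ft_force: [-7.7, -13.8, -0.4]
grip_width: 0.0294
```

```bash
python3 st.py
```

```text
16.4333 [ 0.5212 -0.037   0.0587] phi 32.54 q1 q6 [-17.  -49.4] w 0.0294 F [ -7.6589 -13.8343  -0.4421] M [-2.6952  1.5253  0.1358] down [-0.0041 -0.0025 -1.    ]
rail x -0.0005 y -0.0189 Fx -5.9 Fy -14.7
```

{"name": "carry_out", "arguments": {"motion": [[[0,0,0,0.1,0,0,2.5],[0,0,0,0.2,0,0,2.5],[0,0,0,0.3,0,0,2.5],[0,0,0,0.4,0,0,2.5],[0,0,0,0.5,0,0,2.5]]]}}

```text
time_s: 16.85
position: [0.5212, -0.0369, 0.0585]
tool_rot: [[-0.004, 0.998, 0.068], [-0.002, 0.068, -0.998], [-1.0, -0.004, 0.002]]
ft_force: [-6.1, -13.4, -1.5]
grip_width: 0.0294
```

```bash
python3 st.py
```

```text
16.85 [ 0.5212 -0.0369  0.0585] phi 3.89 q1 q6 [-16.9 -20.7] w 0.0294 F [ -6.0987 -13.4247  -1.4975] M [-2.5507  1.1703  0.0716] down [-0.0041 -0.0022 -1.    ]
rail x -0.0005 y -0.0188 Fx -4.4 Fy -14.1
```

{"name": "carry_out", "arguments": {"motion": [[[0,0,0,0.1,0,0,2.5],[0,0,0,0.2,0,0,2.5],[0,0,0,0.3,0,0,2.5],[0,0,0,0.4,0,0,2.5],[0,0,0,0.5,0,0,2.5]]]}}

```text
time_s: 17.27
position: [0.5221, -0.0368, 0.0587]
tool_rot: [[-0.002, 0.908, -0.419], [-0.002, -0.419, -0.908], [-1.0, -0.0, 0.003]]
ft_force: [-3.8, -12.0, -1.6]
grip_width: 0.0292
```

```bash
python3 st.py
```

```text
17.2667 [ 0.5221 -0.0368  0.0587] phi -24.77 q1 q6 [-16.9   7.9] w 0.0292 F [ -3.7841 -11.9707  -1.6299] M [-2.3292  0.6616  0.034 ] down [-0.0016 -0.0023 -1.    ]
rail x 0.0005 y -0.0186 Fx -2.3 Fy -12.4
```

{"name": "carry_out", "arguments": {"motion": [[[0,0,0,0.08,0,0,2.5],[0,0,0,0.16,0,0,2.5],[0,0,0,0.24,0,0,2.5]]]}}

```text
time_s: 17.52
position: [0.5225, -0.037, 0.0588]
tool_rot: [[-0.001, 0.783, -0.622], [-0.003, -0.622, -0.783], [-1.0, 0.001, 0.003]]
ft_force: [-1.8, -12.7, -3.2]
grip_width: 0.0287
```

```bash
python3 st.py
```

```text
17.5167 [ 0.5225 -0.037   0.0588] phi -38.46 q1 q6 [-16.9  21.6] w 0.0287 F [ -1.7738 -12.742   -3.1623] M [-2.558   0.3985  0.1237] down [-0.0006 -0.0028 -1.    ]
rail x 0.0009 y -0.0188 Fx -0.2 Fy -12.9
```

{"name": "carry_out", "arguments": {"motion": [[[0,0,0,0.08,0,0,2.5],[0,0,0,0.16,0,0,2.5]]]}}

```text
time_s: 17.68
position: [0.5226, -0.0371, 0.0588]
tool_rot: [[-0.001, 0.674, -0.739], [-0.003, -0.739, -0.674], [-1.0, 0.002, 0.002]]
ft_force: [-2.7, -13.9, -3.6]
grip_width: 0.0289
```

```bash
python3 st.py
```

```text
17.6833 [ 0.5226 -0.0371  0.0588] phi -47.62 q1 q6 [-16.9  30.8] w 0.0289 F [ -2.6707 -13.8817  -3.6212] M [-2.5651  0.4163  0.1424] down [-0.0006 -0.0029 -1.    ]
rail x 0.0009 y -0.0188 Fx -0.9 Fy -14.1
```

{"name": "carry_out", "arguments": {"motion": [[[0,0,0,0.08,0,0,2.5],[0,0,0,0.16,0,0,2.5]]]}}

```text
time_s: 17.85
position: [0.5226, -0.0372, 0.0588]
tool_rot: [[-0.0, 0.548, -0.837], [-0.003, -0.837, -0.548], [-1.0, 0.002, 0.002]]
ft_force: [-2.8, -12.9, -2.6]
grip_width: 0.0291
```

```bash
python3 st.py
```

```text
17.85 [ 0.5226 -0.0372  0.0588] phi -56.79 q1 q6 [-16.9  40. ] w 0.0291 F [ -2.7552 -12.8548  -2.6476] M [-2.6414  0.3655  0.1834] down [-0.0005 -0.003  -1.    ]
rail x 0.0010 y -0.0189 Fx -1.1 Fy -13.1
```

{"name": "carry_out", "arguments": {"motion": [[[0,0,0,0.06,0,0,2.5],[0,0,0,0.12,0,0,2.5]]]}}

```text
time_s: 18.02
position: [0.5226, -0.0372, 0.0588]
tool_rot: [[-0.001, 0.444, -0.896], [-0.003, -0.896, -0.444], [-1.0, 0.003, 0.002]]
ft_force: [-1.9, -12.9, -3.5]
grip_width: 0.0294
```

```bash
python3 st.py
```

```text
18.0167 [ 0.5226 -0.0372  0.0588] phi -63.62 q1 q6 [-16.9  46.8] w 0.0294 F [ -1.8675 -12.8724  -3.5482] M [-2.6931  0.3933  0.0862] down [-0.0005 -0.0031 -1.    ]
rail x 0.0010 y -0.0189 Fx -0.2 Fy -13.0
```

{"name": "carry_out", "arguments": {"motion": [[[0,0,0,0.06,0,0,2.5],[0,0,0,0.12,0,0,2.5]]]}}

```text
time_s: 18.18
position: [0.5225, -0.0373, 0.0589]
tool_rot: [[-0.001, 0.334, -0.943], [-0.003, -0.943, -0.334], [-1.0, 0.003, 0.002]]
ft_force: [-3.7, -14.2, -1.4]
grip_width: 0.0292
```

```bash
python3 st.py
```

```text
18.1833 [ 0.5225 -0.0373  0.0589] phi -70.48 q1 q6 [-17.   53.7] w 0.0292 F [ -3.6632 -14.1691  -1.4045] M [-2.8009  0.5986  0.2095] down [-0.0006 -0.0032 -1.    ]
rail x 0.0009 y -0.0190 Fx -1.9 Fy -14.5
```

{"name": "carry_out", "arguments": {"motion": [[[0,0,0,0.06,0,0,2.5],[0,0,0,0.12,0,0,2.5]]]}}

```text
time_s: 18.35
position: [0.5225, -0.0373, 0.0591]
tool_rot: [[-0.001, 0.219, -0.976], [-0.003, -0.976, -0.219], [-1.0, 0.003, 0.001]]
ft_force: [-4.7, -14.6, 2.0]
grip_width: 0.0294
```

```bash
python3 st.py
```

```text
18.35 [ 0.5225 -0.0373  0.0591] phi -77.35 q1 q6 [-17.   60.5] w 0.0294 F [ -4.6669 -14.5771   2.0249] M [-2.6978  0.7542  0.191 ] down [-0.0005 -0.0034 -1.    ]
rail x 0.0009 y -0.0191 Fx -2.8 Fy -15.0
```

{"name": "carry_out", "arguments": {"motion": [[[-0.07,0,0,0.05,0,0,2.5],[-0.12,0,0,0.1,0,0,2.5]]]}}

```text
time_s: 18.52
position: [0.5224, -0.0373, 0.0599]
tool_rot: [[-0.001, 0.121, -0.993], [-0.003, -0.993, -0.121], [-1.0, 0.003, 0.001]]
ft_force: [-1.7, -15.0, -6.3]
grip_width: 0.0292
```

```bash
python3 st.py
```

```text
18.5167 [ 0.5224 -0.0373  0.0599] phi -83.06 q1 q6 [-17.   66.2] w 0.0292 F [ -1.7413 -15.0257  -6.2695] M [-2.7914  0.2608  0.2378] down [-0.0009 -0.0032 -1.    ]
rail x 0.0008 y -0.0191 Fx 0.2 Fy -15.1
```

{"name": "carry_out", "arguments": {"motion": [[[-0.03,0,0,0.04,0,0,2.5],[-0.05,0,0,0.08,0,0,2.5]]]}}

```text
time_s: 18.68
position: [0.5223, -0.0374, 0.0602]
tool_rot: [[-0.001, 0.042, -0.999], [-0.003, -0.999, -0.042], [-1.0, 0.003, 0.001]]
ft_force: [-2.7, -15.0, -7.6]
grip_width: 0.0293
```

```bash
python3 st.py
```

```text
18.6833 [ 0.5223 -0.0374  0.0602] phi -87.61 q1 q6 [-17.   70.8] w 0.0293 F [ -2.7081 -14.9724  -7.5611] M [-2.8812  0.3356  0.2293] down [-0.0012 -0.0033 -1.    ]
rail x 0.0007 y -0.0191 Fx -0.8 Fy -15.2
```

{"name": "carry_out", "arguments": {"motion": [[[0,0,0,0.05,0,0,2.5]]]}}

```text
time_s: 18.77
position: [0.5223, -0.0374, 0.0602]
tool_rot: [[-0.001, -0.008, -1.0], [-0.003, -1.0, 0.008], [-1.0, 0.003, 0.001]]
ft_force: [-3.4, -14.6, -5.2]
grip_width: 0.029
```

```bash
python3 st.py
```

```text
18.7667 [ 0.5223 -0.0374  0.0602] phi -90.46 q1 q6 [-17.   73.6] w 0.029 F [ -3.4049 -14.5967  -5.2032] M [-2.8233  0.4453  0.2994] down [-0.0013 -0.0033 -1.    ]
rail x 0.0007 y -0.0191 Fx -1.5 Fy -14.9
```

{"name": "carry_out", "arguments": {"motion": [[[0,0,0,0.05,0,0,2.5]]]}}

```text
time_s: 18.85
position: [0.5223, -0.0374, 0.0603]
tool_rot: [[-0.001, -0.058, -0.998], [-0.003, -0.998, 0.058], [-1.0, 0.003, 0.001]]
ft_force: [-3.6, -15.1, -3.8]
grip_width: 0.0292
```

```bash
python3 st.py
```

```text
18.85 [ 0.5223 -0.0374  0.0603] phi -93.35 q1 q6 [-17.   76.5] w 0.0292 F [ -3.6353 -15.1445  -3.7519] M [-2.9012  0.4921  0.369 ] down [-0.0014 -0.0034 -1.    ]
rail x 0.0007 y -0.0192 Fx -1.7 Fy -15.5
```

{"name": "carry_out", "arguments": {"motion": [[[0,0,0,0.03,0,0,2.5]]]}}

```text
time_s: 18.93
position: [0.5223, -0.0374, 0.0603]
tool_rot: [[-0.001, -0.088, -0.996], [-0.003, -0.996, 0.088], [-1.0, 0.004, 0.001]]
ft_force: [-4.3, -14.3, -4.6]
grip_width: 0.0293
```

```bash
python3 st.py; python3 avg.py
```

```text
18.9333 [ 0.5223 -0.0374  0.0603] phi -95.07 q1 q6 [-17.   78.2] w 0.0293 F [ -4.2558 -14.2731  -4.5682] M [-2.8983  0.496   0.3052] down [-0.0014 -0.0035 -1.    ]
rail x 0.0007 y -0.0192 Fx -2.4 Fy -14.7
mean [ -3.507 -15.444  -4.721  -2.865   0.487   0.174   0.522  -0.037   0.06 ] sd [0.441 0.393 0.505 0.022 0.032 0.03 ]
```

{"name": "carry_out", "arguments": {"motion": [[[0,0,0,0.04,0,0,2.5]]]}}

```text
time_s: 19.32
position: [0.5223, -0.0375, 0.0603]
tool_rot: [[-0.001, -0.126, -0.992], [-0.003, -0.992, 0.126], [-1.0, 0.004, 0.001]]
ft_force: [-3.8, -16.0, -3.6]
grip_width: 0.0291
```

```bash
python3 st.py; python3 avg.py
```

```text
19.3167 [ 0.5223 -0.0375  0.0603] phi -97.21 q1 q6 [-17.   80.4] w 0.0291 F [ -3.8277 -16.0179  -3.5695] M [-2.8074  0.5048  0.4462] down [-0.0014 -0.0035 -1.    ]
rail x 0.0007 y -0.0192 Fx -1.8 Fy -16.4
mean [ -3.736 -15.488  -3.924  -2.888   0.518   0.209   0.522  -0.037   0.06 ] sd [0.398 0.274 0.405 0.033 0.02  0.043]
```

{"name": "carry_out", "arguments": {"motion": [[[0,0.12,0,0,0,0,2.5],[0,0.25,0,0,0,0,2.5],[0,0.25,0,0,0,0,2.5]]]}}

```text
time_s: 19.87
position: [0.5222, -0.0379, 0.0603]
tool_rot: [[-0.001, -0.127, -0.992], [0.001, -0.992, 0.127], [-1.0, -0.001, 0.001]]
ft_force: [0.2, -3.0, -4.5]
grip_width: 0.0292
```

```bash
python3 st.py; python3 avg.py
```

```text
19.8667 [ 0.5222 -0.0379  0.0603] phi -97.28 q1 q6 [-17.1  80.1] w 0.0292 F [ 0.2179 -2.9758 -4.5352] M [-0.6336 -0.0667  0.2681] down [-0.0005  0.0006 -1.    ]
rail x 0.0007 y -0.0197 Fx 0.6 Fy -2.9
mean [-0.237 -2.399 -5.832 -0.599 -0.055  0.264  0.522 -0.038  0.06 ] sd [0.593 0.386 0.485 0.032 0.027 0.041]
```

{"name": "carry_out", "arguments": {"motion": [[[0,0,0,0,0,0,3.5],[0,0,0,0,0,0,5.5],[0,0,0,0,0,0,5.5],[0,0,0,0,0,0,5.5]]]}}

```text
time_s: 20.5
position: [0.5226, -0.038, 0.0609]
tool_rot: [[0.001, -0.127, -0.992], [0.0, -0.992, 0.127], [-1.0, -0.0, -0.001]]
ft_force: [-0.5, -0.5, 0.4]
grip_width: 0.0552
```

{"name": "carry_out", "arguments": {"motion": [[[-1,0,0,0,0,0,5.5],[-3,0,0,0,0,0,5.5],[-6,0,0,0,0,0,5.5],[-10,0,0,0,0,0,5.5],[-12,0,0,0,0,0,5.5]]]}}

```text
time_s: 20.92
position: [0.5232, -0.0382, 0.1855]
tool_rot: [[0.005, -0.127, -0.992], [-0.001, -0.992, 0.127], [-1.0, 0.001, -0.006]]
ft_force: [1.0, 0.3, 0.2]
grip_width: 0.055
```

{"name": "carry_out", "arguments": {"motion": [[[-4,-2,4,0,0,0,5.5],[-4,-2,8,0,0,0,5.5],[-4,-2,12,0,0,0,5.5],[-4,-2,16,0,0,0,5.5],[-4,-2,18,0,0,0,5.5]]]}}

```text
time_s: 21.33
position: [0.3431, 0.0057, 0.2212]
tool_rot: [[0.0, -0.126, -0.992], [-0.0, -0.992, 0.126], [-1.0, -0.0, -0.0]]
ft_force: [0.4, 0.9, 0.3]
grip_width: 0.0548
```

```bash
python3 st.py; python3 look.py 5 270 187 245 185 8
```

```text
21.3333 [0.3431 0.0057 0.2212] phi -97.25 q1 q6 [-19.1  78.2] w 0.0548 F [0.3929 0.8867 0.3044] M [ 0.0436  0.0048 -0.0387] down [ 0.0004 -0.     -1.    ]
rail x -0.1825 y 0.0011 Fx 0.3 Fy 0.9
```

View pics/z5.png

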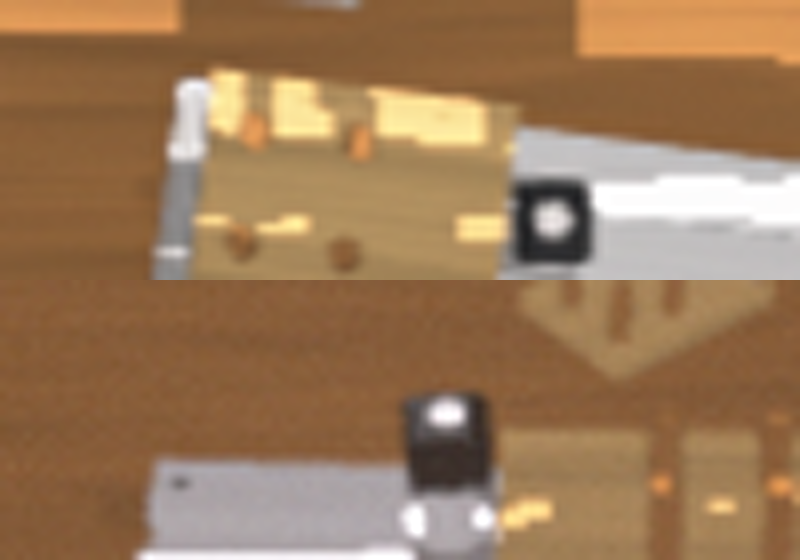

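The tray's far edge lies against the stop (top crop about (200,150)). The bolt stands upright and free in the notch (knob at (552,220)), and the gripper is clear. Handing in.

```bash
python3 - <<'E'
from rig import env
print(env.close_job())
E
```

```text
the job is handed in; nothing more can be done
None
```

I fastened the tray with the T-bolt and handed the job in at about 21 s. The interface gave no verdict.

**What I did**
- **First grip:** it was askew (jaws read 37.8 mm on a 30 mm knob), because the knob stood turned relative to the block. I turned the jaws 19° clockwise and gripped again at 30 mm.
- **Finding the slot:** my estimate of the bolt's yaw was about 6° off, so the first lowering rested on the rail's lips. I found the slot by touch, sweeping sideways and in yaw at about 5–13 N. The head then went down to the floor.
- **Pressing home:** I slid the bolt into the notch and the tray moved at about 3.5 N. The stop was felt as the push rose to about 12.6 N, which leaves roughly 9 N on the stop.
- **Tightening:** I turned the knob clockwise about 159° in all. The bolt rose 2 mm onto the lips, and I let it rise.

**Last checks**
- **Torque:** it read 0.31 to 0.45 Nm while turning and 0.26 Nm at rest after I eased the push. The one 0.45 Nm sample is above the firm range but below forced; readings scatter by about 0.04 Nm.
- **Pose and release:** the last picture shows the tray against the stop and the bolt upright in the notch, with the gripper clear. The wrist force was near zero.
- **Not measured directly:** the clamp force and the head's final angle are inferred from the torque and the turn.

The caddy, jar and scoop were never approached. I viewed nine pictures.

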